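# Stand the fallen bottle, draw and hold the keeper rod

## Robot

A 7-joint arm with a two-finger parallel gripper is mounted at the origin on the work surface. World frame = base frame: x ahead of the robot, y to its left, z up, the work surface at z = 0. Lengths are in m, angles in degrees, forces in N, time in s.
With the tool pointing down it reaches from about 0.425 to 0.825 m from the base axis. Payload 3.6 kg.
Tool frame: the origin (TCP) lies at the very end of the fingers, on their centre line; the grasp point (between the pads) lies 19 mm behind it (r.hold_point_z is the distance from the TCP to the grasp point, in m); z points along the fingers, y is the line along which they close (so a half turn about z gives the same grasp; the last joint's range is limited). The gripper opens to 85 mm and grips with 20 to 120 N. Pads are 22 mm wide; open, the fingers measure 114 mm over their backs; the gripper's body (76 mm by 85 mm) begins 54 mm behind the grasp point. The pads swing forward as they close: fully open they stand 13 mm farther back than shut.
Start: joints at [-70.961, 35.231, -0.722, 81.555, 0.464, 63.22, -2.315], TCP at [0.228, 0.609, 0.231] pointing down, gripper open.
Joint ranges: [-178.69, 178.69], [-17.37, 117.87], [-77.05, 75.6], [15.02, 138.74], [-78.02, 258.01], [0.78, 113.62], [-162.83, 162.83]. Speed limits (degrees/s): [159.86, 159.86, 180, 180, 180, 180, 180].

## Interface

Orientations are given as a 3x3 rotation matrix whose columns are the frame's x, y, z axes.
In Python, from plant import r, get_image, camera_params, workorder, nets gives the robot as it stands.
- The arm moves only by the tool move_arm, never from a script. Its argument "moves" is a list of rows, each a list of 3 entries, a list of its own where there are three numbers: the turn, a rotation vector about the tool's x, y, z in rad, then the shift along the tool's x, y, z in m, then the finger opening in m, from 0 to 0.0854. A call has 1 to 10 rows; each row is the pose to reach, as a shift and turn from the pose commanded when the call began, along the tool's axes at that moment; what a row does not reach only later rows make up. A row lasts 1/12 s, in which the tool goes at most 41.7 mm and 7.16 degrees, less where a joint would pass 70% of its speed; a pose out of reach is approached as far as the arm can. A call with a gripper value outside its range is refused whole. The fingers move at their own pace and stop on an object; the grip force is fixed at half the most. Time passes only in rows, so rows that repeat a pose let the fingers close. It gives the time, the measured TCP pose, the force, the opening and the grip force at its end, in the units of the state.
- r.get_state(): the state, without advancing time (a new reading comes with each control period).
- get_image(name): name is "side" or "top" or "wrist"; returns (picture, depth): 480x640x3 uint8, blue, green, red; 480x640 float32, m along the optical axis (not along the pixel's ray), 0 where there is no reading.
- camera_params(name): a dict with "vfov" (degrees; the focal length in pixels is half the picture's height over the tangent of half this angle, whatever the lens; pixels are square), "cx", "cy" (the principal point, pixels), "rvec" (rotation vector, rad) and "tvec" (3), from world to camera coordinates, as OpenCV has them; the wrist camera has in their place "hand_eye" (4x4, takes a point from camera to tool coordinates, whose origin is the TCP and whose axes are the flange's). Camera axes: x right, y down, z forward; pixel columns grow to the right and rows downward; lengths in m; the calibration is good to about 2 mm. A picture is of the moment at which its call begins: read the wrist's pose just before it. camera_params takes no time and is no camera call.
- workorder.finish_job(): hands the job in; it is judged then, once.
Trained networks look in the newest picture that a camera, given by its name, has taken for a name from the list of things; names that differ only in an ending like _2 or _b are one class to them, and where a whole thing is asked for, a point or a joint stands for the part that bears it (a point fixed in the world has none). Each returns a list of dicts, best first, with "confidence" (0 to 1); they miss things now and then, are a little off and sometimes report something else, mostly with a low value. They report only what shows in the picture. A call takes as long as a camera call. They do not tell look-alikes from the thing itself.
- nets.look_for(label, camera): "point" ([x, y, z] in m, in world coordinates, good to about 4 mm: the middle of the surface that is visible of it).
The state is a dict: "time_s": time; "q": joint angles; "dq": joint speeds; "effort": joint torques, N m; "tool_pos": TCP position; "eef_rot": TCP orientation; "ft_force": force on the tool from outside, world axes, zero at the start; "wrist_torque": the same for the moment, N m; "finger_gap": finger opening in m; "grip_force": force on a finger pad.
Only numpy, scipy, OpenCV 4.12 (cv2) and the standard library are available. Lean on these libraries where they do the work, as an engineer would, in place of code of your own. Each camera call takes 0.05 s, during which the arm holds its last target. There are 200 camera calls.

## Task

One bottle has toppled out of the row on the bottle rack and lies across the path of the sprung keeper rod: stand it upright again in its gap in the row, in line with the others, and let go of it. Then pull the keeper rod out of its tube by its grip, against its spring, until its pointer is level with the length mark, and finish still holding it there, so that the locking pin can be fitted. Leave the other bottles and everything else on the bench where they are.

Things in the scene. Friction and masses are not known exactly. Their poses are not given: they have to be found in the camera images.
- rack: Fixed plywood rack board, 170 x 460 x 10 mm; origin at the centre of its underside on the bench; x runs from the front edge (nearest the robot) to the back, y along the row, z up. Top face at z = 10. A back rail 8 mm thick stands at x = +75 up to z = 26; the front is open. Low fixed parts bins, 60 mm high, stand at the back of the bench, beyond 0.83 m ahead of the robot.
- row_mid (a point): Middle of the row, on the board: rack x = +35, y = +30, z = 10. The row has five places 80 mm apart on the line x = +35, at rack y = -130, -50, +30, +110, +190. Four bottles stand there; the empty place is always +110 or +190.
- tube_mouth (a point): Mouth of the keeper rod's fixed aluminium tube, on its axis: rack x = -25, y = -40, z = 34. The tube, 22 mm diameter, runs from here to y = -230, in front of the row. The rod comes out to +y.
- fallen: Toppled amber bottle: square body 34 x 34 x 56 mm, round black cap 22 mm diameter, 24 mm high (80 in all), about 0.1 kg. Origin at the centre of its base, z along its axis to the cap. Starts lying on a side face on the board (axis 27 mm above the bench, own x up), base near its empty place's centre, cap to the rack's front within 0.15 rad. Next bottles' near faces about 60 mm from that centre.
- rod (a joint): Keeper rod extension in m: 0 = pushed home (where it starts), grows as the rod is pulled out along the rack's +y; stop at 0.20. An inner spring pulls it back: 2.4 N at 0 rising by 40 N/m (about 9 N at 0.17); it snaps home when let go.
- grip_mid (a point): Centre of the black pull grip that stands on the rod's outer end, to be pinched from above: a block 28 mm (rack x) x 16 mm (rack y) x 40 mm high, from 52 to 92 mm above the bench (centre 72), at rack x = -25, y = -20 when the rod is home. A 12 mm square stem joins it to the rod below, whose axis is 34 mm above the bench.
- pointer (a point): Tip of the rod's pointer, a 4 mm thick steel arm that reaches from under the grip towards the rack's front edge; at rack x = -69, z = 30, and level in rack y with the grip's centre. Moves with the rod.
- mark_top (a point): Top of the length mark: a small fixed dark steel clip, 20 x 14 mm, on the scale strip along the rack's front edge, with an upright fin 3 mm thick in y; top 28 mm above the bench (the pointer passes just over it), at rack x = -70, y = 100 to 170 mm, different each time. Axes as the rack's. The rod is at its mark when pointer and fin have the same rack y.
- row_square: Standing amber square bottle of the row, 34 x 34 mm, 90 mm high; origin at the centre of its base. Stands at +110 or +190.
- row_jar: Standing glass jar of the row, 40 mm diameter, 65 mm high; origin at the centre of its base.
- row_can: Standing can of the row, 38 mm diameter, 85 mm high; origin at the centre of its base.
- row_bottle: Standing round bottle of the row, 36 mm diameter, 92 mm high; origin at the centre of its base.
- mug: White mug, 80 mm diameter, 95 mm high, on the bench to the right; origin at the centre of its underside. Leave alone.
- spool: Spool of line, 60 mm diameter, 30 mm high, on the bench to the left; origin at the centre of its underside. Leave alone.
- driver: Screwdriver 170 mm long lying on the bench to the left; origin under its middle. Leave alone.
- tin: Flat steel hook tin 95 x 60 x 22 mm on the bench to the right; origin at the centre of its underside. Leave alone.
Things that resemble listed ones, but are neither listed nor needed, are in the scene too. Leave any blue look-alike of the row_can alone.

How it is judged:
By the outcome, as a careful person would: the job done as asked, in the order asked, and still so for the second after the job is handed in, while the arm keeps its last pose, push and grip.
It also fails if it takes over 53 s, if anything falls off the work surface, if the arm or the gripper's body presses on something with over 40 N, if the wrist force passes 120 N, or if a joint passes its speed limit or range.

## Working session

There is one attempt and no reset: what is moved stays moved. The work goes in short steps, Python scripts to look and compute and a tool call to move; the robot and the scene stay as the last step left them, time stands still between calls to the robot, and variables do not carry over. Pictures are saved under pics/ and viewed, at most 10 in all, crops included, and the job is handed in when it is done.

Besides the shell and the picture viewer there is one more tool, called as a command line: name --argument value ..., lists and objects as JSON in quotes. move_arm: Moves the arm, as the interface text tells. Its arguments: {"type":"object","properties":{"moves":{"type":"array"}},"required":["moves"]}

```bash
ls; mkdir -p pics; cat > h.py <<'E'
import numpy as np, cv2
from plant import r, get_image, camera_params, workorder, nets
def cam(name):
    p=camera_params(name); f=240/np.tan(np.radians(p['vfov'])/2); return p,f
def pose(name,st=None):
    p,f=cam(name)
    if 'hand_eye' in p:
        st=st or r.get_state(); T=np.eye(4); T[:3,:3]=st['eef_rot']; T[:3,3]=st['tool_pos']
        return T@np.array(p['hand_eye']),p,f
    R=cv2.Rodrigues(np.array(p['rvec'],float))[0]; T=np.eye(4); T[:3,:3]=R.T; T[:3,3]=-R.T@np.array(p['tvec']).ravel()
    return T,p,f
def cloud(name,d,st=None):
    T,p,f=pose(name,st); v,u=np.mgrid[:480,:640]
    P=np.stack([(u-p['cx'])/f*d,(v-p['cy'])/f*d,d],-1)
    return P@T[:3,:3].T+T[:3,3]
def proj(name,X,st=None):
    T,p,f=pose(name,st); c=(np.atleast_2d(X)-T[:3,3])@T[:3,:3]
    return np.c_[c[:,0]/c[:,2]*f+p['cx'],c[:,1]/c[:,2]*f+p['cy']]
E
python3 - <<'E'
from h import *
print(camera_params('top'),camera_params('side'))
st=r.get_state(); print(st, r.hold_point_z)
for n in('top','side'):
    im,d=get_image(n); cv2.imwrite(f'pics/{n}0.png',im); np.save(f'{n}0.npy',d)
    for l in ['rack','fallen','rod','grip_mid','pointer','mark_top','row_square','row_jar','row_can','row_bottle']:
        print(n,l,[(np.round(x['point'],3).tolist(),round(x['confidence'],2),proj(n,x['point']).round().tolist()) for x in nets.look_for(l,n)[:3]])
E
```

```text
pics
{'vfov': 46.75180374593878, 'cx': 320.6512488829742, 'cy': 239.25189082866294, 'rvec': array([ 2.00435131, -2.21634057,  0.23482338]), 'tvec': array([0.04578296, 0.51149462, 1.49582704])} {'vfov': 44.746186141302495, 'cx': 320.01538627545006, 'cy': 240.8880984141468, 'rvec': array([ 0.48030643, -2.65362397,  1.29996277]), 'tvec': array([0.46508415, 0.16900192, 1.26935614])}
{'time_s': 0.0, 'q': array([-70.96098874,  35.29019517,  -0.72353591,  81.64177295,
         0.46449221,  63.21751164,  -2.31448331]), 'dq': array([ 0.03739367, -0.05881755,  0.09605744,  0.01718048, -0.07586931,
       -0.05752836,  0.09370423]), 'effort': array([ 9.51635980e-05, -4.69227970e+01,  2.59046517e-01, -1.71026784e+01,
        9.92343994e-03,  9.87895648e-03, -6.66451854e-07]), 'tool_pos': array([0.22796431, 0.60790255, 0.23012477]), 'eef_rot': array([[-9.36350693e-01,  3.51064998e-01, -8.64600354e-04],
       [ 3.51066061e-01,  9.36347597e-01, -2.40818104e-03],
       [-3.58616085e-05, -2.55843382e-03, -9.99996727e-01]]), 'ft_force': array([ 0.09809191,  0.87407416, -0.05026791]), 'wrist_torque':
[... 1114 characters left out ...]
[0.505, -0.108, 0.07], 0.82, [[332.0, 217.0]]), ([0.563, -0.058, 0.051], 0.32, [[303.0, 230.0]])]
side grip_mid [([0.504, -0.11, 0.069], 0.56, [[332.0, 217.0]]), ([0.556, -0.217, 0.067], 0.46, [[327.0, 192.0]]), ([0.358, 0.43, 0.024], 0.31, [[309.0, 421.0]])]
side pointer [([0.502, -0.106, 0.076], 0.57, [[333.0, 216.0]])]
side mark_top []
side row_square [([0.568, 0.103, 0.064], 0.93, [[274.0, 265.0]])]
side row_jar [([0.564, -0.056, 0.047], 0.83, [[302.0, 231.0]])]
side row_can [([0.669, -0.123, 0.053], 0.86, [[274.0, 206.0]]), ([0.558, -0.215, 0.063], 0.67, [[326.0, 193.0]])]
side row_bottle [([0.562, -0.137, 0.06], 0.61, [[315.0, 209.0]]), ([0.565, -0.056, 0.045], 0.25, [[302.0, 232.0]])]
```

```bash
python3 - <<'E'
from h import *
a=cv2.imread('pics/top0.png')[150:290,230:440]; b=cv2.imread('pics/side0.png')[150:310,210:400]
a=cv2.resize(a,(450,300),interpolation=cv2.INTER_CUBIC);b=cv2.resize(b,(712,600),interpolation=cv2.INTER_CUBIC)
cv2.imwrite('pics/s_crop.png',b)
a=cv2.resize(cv2.imread('pics/top0.png')[150:290,230:430],(800,560),interpolation=cv2.INTER_CUBIC)
cv2.imwrite('pics/t_crop.png',a)
E
```

```text
(no output)
```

View pics/t_crop.png

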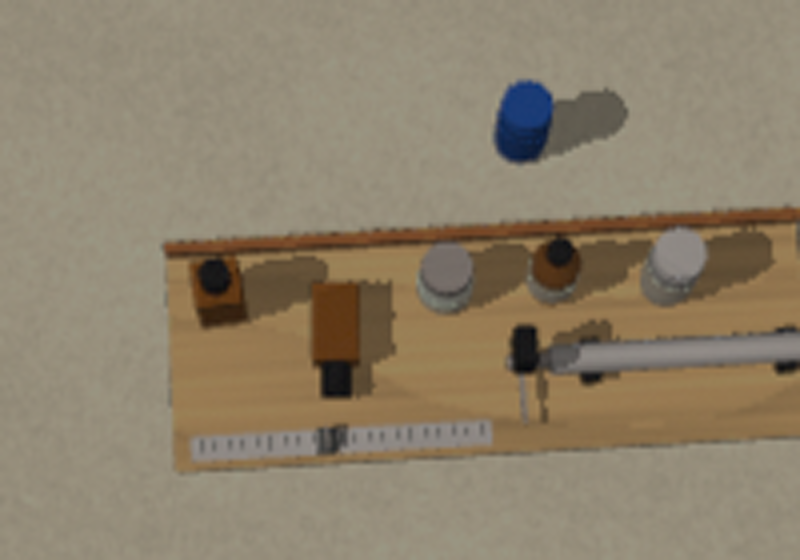

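View pics/s_crop.png

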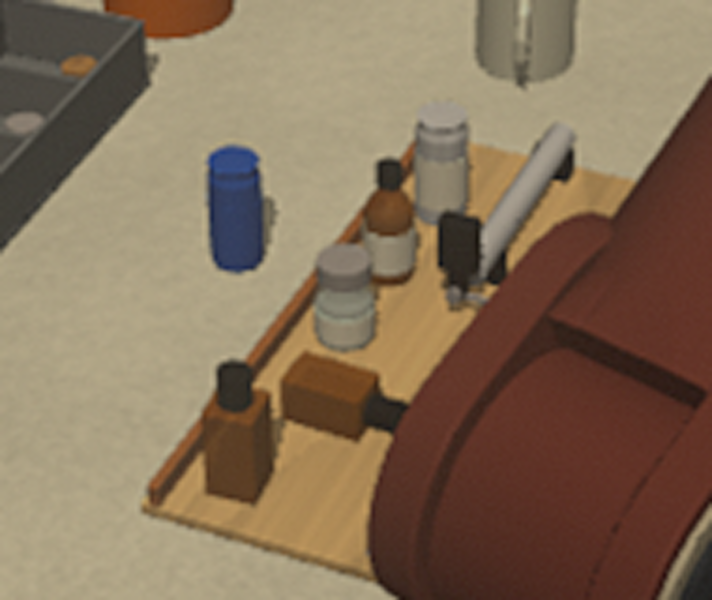

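```bash
cat >> h.py <<'E'
from scipy.spatial.transform import Rotation as Ro
def rel(pos,R):
    "turn, shift from the measured pose to a target TCP pose, tool axes; rows needed"
    st=r.get_state(); R0=np.array(st['eef_rot']); w=Ro.from_matrix(R0.T@R).as_rotvec(); s=R0.T@(np.array(pos)-st['tool_pos'])
    print('turn',w.round(4).tolist(),'shift',s.round(4).tolist(),'rows',np.linalg.norm(s)/.0417,np.degrees(np.linalg.norm(w))/7.16,'t',st['time_s'])
def tool(yaw,tilt=0):
    "tool y at rack y (yaw of rack, rad), z down; tilt>0 points forward (+x of rack), rad"
    z=np.array([np.sin(tilt),0,-np.cos(tilt)]); y=np.array([0,1.,0]); x=np.cross(y,z)
    return Ro.from_euler('z',yaw).as_matrix()@np.c_[x,y,z]
E
python3 - <<'E'
from h import *
d=np.load('top0.npy'); P=cloud('top',d).reshape(-1,3)
m=(abs(P[:,2]-.010)<.004)&(abs(P[:,0]-.53)<.14)&(abs(P[:,1]+.1)<.3)
print(m.sum(),np.median(P[m,2])); print(cv2.minAreaRect((P[m,:2]*1000).astype(np.float32)))
print(camera_params('wrist'))
rel([.50,-.0,.36],tool(np.radians(-2.7)))
E
```

```text
5378 0.009598492797799119
((529.9444580078125, -102.52633666992188), (594.3630981445312, 279.8438415527344), 89.97163391113281)
{'vfov': 69.08393492526729, 'cx': 316.6610856426138, 'cy': 236.67659966175808, 'hand_eye': array([[ 1.65181483e-04, -9.45563297e-01, -3.25438202e-01,
         8.35352874e-02],
       [ 9.99999236e-01,  5.54835104e-04, -1.10451186e-03,
        -1.36677386e-03],
       [ 1.22495041e-03, -3.25437771e-01,  9.45562667e-01,
        -1.41981649e-01],
       [ 0.00000000e+00,  0.00000000e+00,  0.00000000e+00,
         1.00000000e+00]])}
turn [-0.0, -0.0, -0.3117] shift [-0.4682, -0.4744, -0.1287] rows 16.278577137059425 2.493922166405345 t 1.1
```

move_arm --moves '[[[0,0,-0.1],[-0.029,-0.03,0],0.085],[[0,0,-0.2],[-0.058,-0.06,0],0.085],[[0,0,-0.31],[-0.087,-0.09,0],0.085],[[0,0,-0.31],[-0.116,-0.12,0],0.085],[[0,0,-0.31],[-0.145,-0.15,0],0.085],[[0,0,-0.31],[-0.174,-0.18,0],0.085],[[0,0,-0.31],[-0.203,-0.21,0],0.085],[[0,0,-0.31],[-0.232,-0.24,0],0.085],[[0,0,-0.31],[-0.261,-0.27,0],0.085],[[0,0,-0.31],[-0.29,-0.3,0.005],0.085]]'

```text
time_s: 1.93
tool_pos: [0.3952, 0.2252, 0.2275]
eef_rot: [[-0.999, 0.049, 0.003], [0.049, 0.999, 0.002], [-0.003, 0.002, -1.0]]
ft_force: [0.7, 0.1, 1.1]
finger_gap: 0.0851
grip_force: 0.0
```

```bash
python3 - <<'E'
from h import *
print(r.get_state()['q']); rel([.50,-.02,.22],tool(np.radians(-2.7)))
E
```

```text
[-30.34347949  18.33664955  -2.75320457 112.70832301   1.16194466
  48.80090543  53.49526511]
turn [0.0017, 0.0026, -0.0015] shift [-0.1165, -0.2398, 0.0074] rows 6.396141353909147 0.027785930108775156 t 1.9333
```

move_arm --moves '[[[0,0,0],[-0.018,-0.036,0.001],0.085],[[0,0,0],[-0.036,-0.072,0.002],0.085],[[0,0,0],[-0.054,-0.108,0.003],0.085],[[0,0,0],[-0.072,-0.144,0.004],0.085],[[0,0,0],[-0.09,-0.18,0.005],0.085],[[0,0,0],[-0.108,-0.216,0.006],0.085],[[0,0,0],[-0.116,-0.24,0.007],0.085],[[0,0,0],[-0.116,-0.24,0.007],0.085],[[0,0,0],[-0.116,-0.24,0.007],0.085],[[0,0,0],[-0.116,-0.24,0.007],0.085]]'

```text
time_s: 2.77
tool_pos: [0.498, -0.0177, 0.2194]
eef_rot: [[-0.999, 0.048, -0.0], [0.048, 0.999, 0.001], [0.0, 0.001, -1.0]]
ft_force: [0.6, 1.0, -0.3]
finger_gap: 0.085
grip_force: 0.0
```

```bash
python3 - <<'E'
from h import *
st=r.get_state(); print(st['tool_pos'],st['q'])
im,d=get_image('wrist'); cv2.imwrite('pics/w0.png',im); np.save('w0.npy',d); np.save('w0p.npy',cloud('wrist',d,st))
for l in ['rack','fallen','grip_mid','pointer','mark_top','row_square','row_jar','row_can','row_bottle']:
    print(l,[(np.round(x['point'],4).tolist(),round(x['confidence'],2),proj('wrist',x['point'],st).round().tolist()) for x in nets.look_for(l,'wrist')[:2]])
E
```

```text
[ 0.49802591 -0.01770371  0.21939782] [ -1.49550052  22.64074615   1.47340302 107.147377    -0.8096964
  50.24058984  87.63918886]
rack [([0.502, -0.1068, 0.0075], 0.82, [[233.0, 210.0]])]
fallen [([0.5347, 0.0127, 0.0438], 0.71, [[351.0, 246.0]]), ([0.503, -0.1086, 0.0814], 0.16, [[212.0, 233.0]])]
grip_mid [([0.5028, -0.1101, 0.0831], 0.88, [[209.0, 234.0]])]
pointer [([0.5023, -0.1159, 0.0855], 0.63, [[201.0, 235.0]]), ([0.5043, -0.1059, 0.0067], 0.19, [[235.0, 212.0]])]
mark_top [([0.466, 0.0258, 0.0171], 0.75, [[361.0, 171.0]])]
row_square [([0.5657, 0.0858, 0.0737], 0.77, [[435.0, 286.0]])]
row_jar [([0.5622, -0.0646, 0.0753], 0.71, [[271.0, 290.0]]), ([0.5009, -0.1076, 0.0063], 0.68, [[233.0, 209.0]])]
row_can [([0.5496, -0.2198, 0.0774], 0.74, [[98.0, 286.0]]), ([0.6705, -0.1244, 0.0611], 0.67, [[225.0, 378.0]])]
row_bottle [([0.5623, -0.1384, 0.0704], 0.86, [[192.0, 291.0]]), ([0.5017, -0.1086, 0.0095], 0.21, [[231.0, 210.0]])]
```

View pics/w0.png

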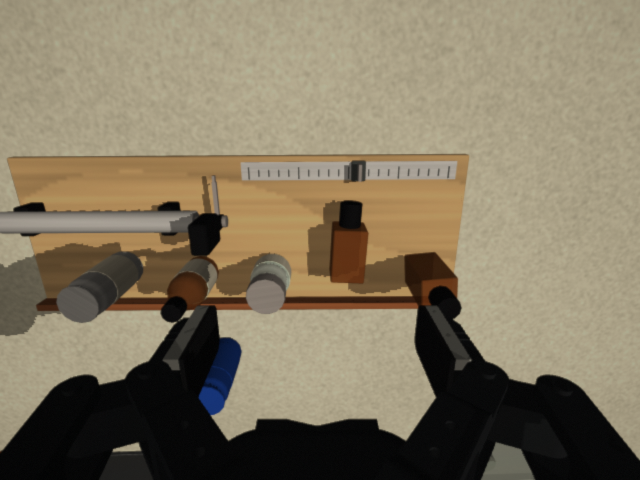

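The wrist view shows the fallen bottle at (349,245), the length mark at (355,171), the grip at (206,233) with its pointer at (214,190), and the row below. The blue can at (220,375) is the look-alike.

```bash
python3 - <<'E'
from h import *
P=np.load('w0p.npy'); im=cv2.imread('pics/w0.png'); z=P[...,2]; X=P[...,0]; Y=P[...,1]
def box(a,b,c,e): m=np.zeros((480,640),bool); m[b:e,a:c]=1; return m
# rack: front edge & left edge, from colour edge via depth z
m=(abs(z-.010)<.003)&box(0,140,480,312)
hsv=cv2.cvtColor(im,cv2.COLOR_BGR2HSV)
wood=m&(hsv[...,1]>90)
fe=[];le=[]
for c in range(40,440,10):
    k=np.where(wood[:,c])[0]; fe.append(P[k[0],c])
for v in range(165,290,8):
    k=np.where(wood[v,:])[0]; le.append(P[v,k[-1]])
fe=np.array(fe);le=np.array(le)
p=np.polyfit(fe[:,1],fe[:,0],1); res=fe[:,0]-np.polyval(p,fe[:,1]); ok=abs(res)<.004; p=np.polyfit(fe[ok,1],fe[ok,0],1)
print('front',p,ok.sum(),np.std(res[ok]),'yawdeg',-np.degrees(np.arctan(p[0])))
q=np.polyfit(le[:,0],le[:,1],1); print('left',q,le[:,1].round(4))
# rail top
m=(z>.02)&(z<.032)&(X>.58)&(X<.63)&box(40,290,440,320); print('rail',m.sum(),np.polyfit(Y[m],X[m],1), np.median(X[m]),np.median(Y[m]),np.median(z[m]))
# fallen top
m=box(310,195,390,290)&(z>.035)&(z<.055)
b=m&(hsv[...,1]>100); print('fallen',b.sum(),np.median(z[b]),cv2.minAreaRect((P[b][:,:2]*1000).astype(np.float32)))
m=box(330,195,370,228)&(z>.026)&(z<.045)&(hsv[...,2]<60); print('cap',m.sum(),P[m].min(0),P[m].max(0),P[m].mean(0))
m=box(180,205,232,260)&(z>.086)&(z<.098); print('griptop',m.sum(),np.median(z[m]),cv2.minAreaRect((P[m][:,:2]*1000).astype(np.float32)))
m=box(340,155,372,185)&(z>.022)&(z<.034); print('fin',m.sum(),P[m].mean(0),P[m].min(0),P[m].max(0))
m=box(205,172,220,214)&(z>.02)&(z<.04); print('ptr',m.sum(),P[m].mean(0),P[m].min(0),P[m].max(0))
for n,a,zt in(('can',(50,280,110,325),.085),('jar',(240,270,295,315),.065),('bot',(150,290,200,325),.092)):
    m=box(*a)&(z>zt-.004)&(z<zt+.008); print(n,m.sum(),P[m].mean(0),P[m].min(0)[:2],P[m].max(0)[:2])
E
```

```text
front [0.0418022  0.45074744] 40 0.0002608884345661853 yawdeg -2.393695974542492
left [-0.29624543  0.28006811] [0.1328 0.1322 0.132  0.1314 0.1318 0.1314 0.1292 0.1294 0.1285 0.129
 0.128  0.1279 0.1273 0.1274 0.0736 0.0763]
rail 2063 [0.04245141 0.60914994] 0.6062803504626206 -0.05237800933130995 0.02508060760290176
fallen 1883 0.04315786252555781 ((545.963134765625, 9.613905906677246), (34.11448287963867, 57.23173141479492), 84.6987075805664)
cap 577 [ 0.49390213 -0.00492318  0.02600188] [0.51997747 0.02685176 0.03872964] [0.50588773 0.01216913 0.03414896]
griptop 648 0.09109051141695951 ((505.17138671875, -117.86140441894531), (16.6251163482666, 27.89160919189453), 88.85828399658203)
fin 65 [0.4655543  0.02294197 0.02697859] [0.45820752 0.02142796 0.0242049 ] [0.47438236 0.02473335 0.02891476]
ptr 197 [ 0.48015729 -0.11675481  0.03099958] [ 0.46139169 -0.11989597  0.02726745] [ 0.4991043  -0.11435576  0.03365287]
can 449 [ 0.55094213 -0.21999851  0.08550736] [ 0.53927442 -0.24945231] [ 0.57476753 -0.21159352]
jar 242 [ 0.55643377 -0.0668523   0.06754902] [ 0.55033264 -0.08954025] [ 0.58312077 -0.05306006]
bot 184 [ 0.56106415 -0.14378988  0.09447225] [ 0.55668268 -0.15656872] [ 0.57291697 -0.138273  ]
```

```bash
python3 - <<'E'
from h import *
rel([.508,.013,.097],tool(np.radians(-5),np.radians(30)))
E
```

```text
turn [0.0102, -0.5235, 0.0382] shift [-0.0083, 0.0319, 0.1225] rows 3.0416177419354016 4.200773260240001 t 3.2667
```

move_arm --moves '[[[0.002,-0.105,0.008],[-0.002,0.006,0.025],0.06],[[0.004,-0.21,0.015],[-0.003,0.013,0.05],0.06],[[0.006,-0.315,0.023],[-0.005,0.019,0.075],0.06],[[0.008,-0.42,0.03],[-0.007,0.026,0.1],0.06],[[0.01,-0.523,0.038],[-0.008,0.032,0.1225],0.06],[[0.01,-0.523,0.038],[-0.008,0.032,0.1225],0.06],[[0.01,-0.523,0.038],[-0.008,0.032,0.1225],0.06],[[0.01,-0.523,0.038],[-0.008,0.032,0.1225],0.06]]'

```text
time_s: 3.93
tool_pos: [0.4919, 0.0187, 0.1043]
eef_rot: [[-0.946, 0.077, 0.315], [0.066, 0.997, -0.045], [-0.317, -0.022, -0.948]]
ft_force: [-0.1, -1.4, -0.4]
finger_gap: 0.0604
grip_force: 0.0
```

```bash
cat > ik.py <<'E'
from h import *
st=r.get_state(); print(st['q'].round(1), st['tool_pos'].round(4), np.degrees(np.arcsin(st['eef_rot'][0,2])).round(1))
a,b,H=.549,.373,-.049
q=np.radians(st['q']); c=None
wr=a*np.sin(q[1])+b*np.sin(q[1]+q[3]); th=np.arcsin(st['eef_rot'][0,2]); rr=np.hypot(*st['tool_pos'][:2])
print('wrist r',wr,'c from r',(rr-wr)/np.sin(th), 'c from z',(a*np.cos(q[1])+b*np.cos(q[1]+q[3])+H-st['tool_pos'][2])/(np.cos(th)-1))
E
python3 ik.py; python3 - <<'E'
from h import *
rel([.553,.009,.019],tool(np.radians(-5),np.radians(30)))
E
```

```text
[-11.   28.2   4.4 130.4  39.3   4.5  39.5] [0.4919 0.0187 0.1043] 18.4
wrist r 0.3953914620823099 c from r 0.3075129359075327 c from z 0.3369706106802104
turn [-0.0158, -0.2004, 0.0184] shift [-0.0314, -0.0031, 0.1005] rows 2.526797660037681 1.6155157669878386 t 3.9333
```

```bash
python3 - <<'E'
from h import *
rel([.526,.0115,.085],tool(np.radians(-5),np.radians(14)))
E
```

```text
turn [-0.0182, 0.0788, 0.016] shift [-0.0266, -0.0041, 0.0293] rows 0.955604602789028 0.6599035245490277 t 3.9333
```

move_arm --moves '[[[-0.018,0.079,0.016],[-0.027,-0.004,0.029],0.06],[[-0.018,0.079,0.016],[-0.027,-0.004,0.029],0.06],[[-0.018,0.079,0.016],[-0.027,-0.004,0.029],0.06],[[-0.018,0.079,0.016],[-0.027,-0.004,0.029],0.06]]'

```text
time_s: 4.27
tool_pos: [0.5314, 0.0089, 0.0883]
eef_rot: [[-0.964, 0.093, 0.251], [0.091, 0.996, -0.022], [-0.252, 0.001, -0.968]]
ft_force: [0.1, -0.7, -0.5]
finger_gap: 0.0598
grip_force: 0.0
```

```bash
python3 ik.py; python3 - <<'E'
from h import *
rel([.526,.0115,.085],tool(np.radians(-5),np.radians(14)))
rel([.5425,.010,.017],tool(np.radians(-5),np.radians(14)))
E
```

```text
[  2.5  32.7 -10.4 122.   36.4  14.   44.5] [0.5314 0.0089 0.0883] 14.5
wrist r 0.4559168322781527 c from r 0.3010240527440066 c from z 0.38052505308943313
turn [-0.0001, 0.0103, -0.0063] shift [0.0062, 0.0021, 0.0018] rows 0.1630880166354691 0.09649498404243247 t 4.2667
turn [-0.0001, 0.0103, -0.0063] shift [0.0073, 0.002, 0.0718] rows 1.7303388159725748 0.09649498404243247 t 4.2667
```

move_arm --moves '[[[0,0.01,-0.006],[0.007,0.002,0.018],0.06],[[0,0.01,-0.006],[0.007,0.002,0.036],0.06],[[0,0.01,-0.006],[0.007,0.002,0.054],0.06],[[0,0.01,-0.006],[0.007,0.002,0.072],0.06],[[0,0.01,-0.006],[0.007,0.002,0.072],0.06],[[0,0.01,-0.006],[0.007,0.002,0.072],0.06]]'

```text
time_s: 4.77
tool_pos: [0.5408, 0.0113, 0.0168]
eef_rot: [[-0.967, 0.084, 0.239], [0.081, 0.996, -0.022], [-0.24, -0.002, -0.971]]
ft_force: [0.4, -0.4, 0.3]
finger_gap: 0.0601
grip_force: 0.0
```

```bash
python3 ik.py; python3 - <<'E'
from h import *
rel([.5425,.010,.017],tool(np.radians(-5),np.radians(14)))
st=r.get_state()
im,d=get_image('wrist'); cv2.imwrite('pics/w1.png',im)
E
```

```text
[-4.800e+00  4.100e+01 -1.000e-01  1.224e+02  4.010e+01  3.800e+00
  4.050e+01] [0.5408 0.0113 0.0168] 13.8
wrist r 0.4668375252607384 c from r 0.310261220281026 c from z 0.3212354264248522
turn [-0.0008, -0.0021, 0.0034] shift [-0.0017, -0.0011, 0.0003] rows 0.05010223659385517 0.03281723275523061 t 4.7667
```

View pics/w1.png

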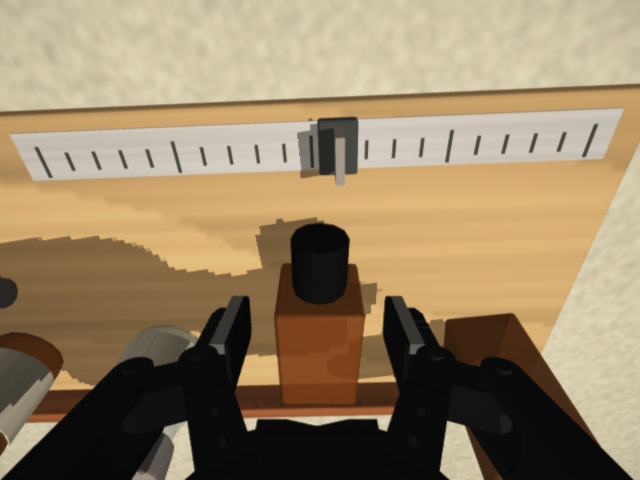

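The bottle (cap at (320,260)) sits squarely between the open fingers at (230,320) and (405,320), well aligned. Close.

move_arm --moves '[[[0,0,0],[0,0,0],0.02],[[0,0,0],[0,0,0],0.02],[[0,0,0],[0,0,0],0.02],[[0,0,0],[0,0,0],0.02],[[0,0,0],[0,0,0],0.02],[[0,0,0],[0,0,0],0.02]]'

```text
time_s: 5.32
tool_pos: [0.5424, 0.0109, 0.0186]
eef_rot: [[-0.966, 0.085, 0.243], [0.083, 0.996, -0.021], [-0.244, 0.0, -0.97]]
ft_force: [-2.1, 0.6, 5.4]
finger_gap: 0.033
grip_force: 61.1
```

```bash
cat > place.py <<'E'
from h import *
import sys
tb=np.load('tb.npy') if len(sys.argv)>2 else None
def B(base,lean,yaw):  # bottle: x own-up side, z axis to cap; lean = angle of axis from vertical towards rack front
    u=np.array([-np.sin(lean),0,np.cos(lean)]); x=np.array([np.cos(lean),0,np.sin(lean)]); T=np.eye(4)
    T[:3,:3]=Ro.from_euler('z',yaw).as_matrix()@np.c_[x,np.cross(u,x),u]; T[:3,3]=base; return T
if tb is None:
    T=np.eye(4); s=r.get_state(); T[:3,:3]=s['eef_rot']; T[:3,3]=s['tool_pos']
    yaw=np.arctan2(-T[0,1],T[1,1]); b=np.array([.5738,0,.027]); b[1]=T[1,3]+(b[0]-T[0,3])*np.tan(yaw); print('base',b,yaw)
    tb=np.linalg.inv(T)@B(b,np.pi/2,yaw); np.save('tb.npy',tb)
lean=np.radians(float(sys.argv[1])); psi=np.radians(-2.4); lift=float(sys.argv[2]) if len(sys.argv)>2 else .08
fx=np.array([np.cos(psi),np.sin(psi),0])
place=np.array([.571,.0091,.010])
pivot=place-.017*fx
base=pivot+.017*(np.cos(lean)*fx+np.array([0,0,np.sin(lean)]))
G=B(base+[0,0,lift],lean,psi)@np.linalg.inv(tb)
print('TCP',G[:3,3].round(4),'tool z',G[:3,2].round(3)); rel(G[:3,3],G[:3,:3])
E
python3 place.py 18
```

```text
base [0.5738     0.00819517 0.027     ] -0.08545002896976603
TCP [0.5525 0.0099 0.1226] tool z [-0.846  0.036 -0.532]
turn [0.0174, 1.2564, -0.0429] shift [-0.0351, -0.0001, -0.0984] rows 2.5060963002844 10.061089787749914 t 5.3167
```

move_arm --moves '[[[0,0,0],[-0.005,0,-0.02],0.02],[[0,0,0],[-0.01,0,-0.04],0.02],[[0,0.1,0],[-0.015,0,-0.06],0.02],[[0.002,0.2,-0.005],[-0.02,0,-0.07],0.02],[[0.004,0.31,-0.01],[-0.025,0,-0.08],0.02],[[0.006,0.42,-0.015],[-0.03,0,-0.09],0.02],[[0.008,0.53,-0.02],[-0.035,0,-0.098],0.02],[[0.01,0.64,-0.025],[-0.035,0,-0.098],0.02],[[0.01,0.75,-0.03],[-0.035,0,-0.098],0.02],[[0.01,0.75,-0.03],[-0.035,0,-0.098],0.02]]'

```text
time_s: 6.15
tool_pos: [0.554, 0.0085, 0.1178]
eef_rot: [[-0.871, 0.058, -0.487], [0.054, 0.998, 0.023], [0.488, -0.006, -0.873]]
ft_force: [0.8, -1.1, -2.0]
finger_gap: 0.0332
grip_force: 60.3
```

```bash
python3 ik.py; python3 place.py 18 .08
```

```text
[ 13.7  52.  -31.1  79.6  16.6  83.2  67.3] [0.554  0.0085 0.1178] -29.2
wrist r 0.7115293015720621 c from r 0.32293201664915144 c from z 0.6022098670459217
TCP [0.5525 0.0099 0.1226] tool z [-0.846  0.036 -0.532]
turn [0.0066, 0.5005, -0.0165] shift [0.0038, 0.0013, -0.0034] rows 0.1269134816852651 4.007407017159958 t 6.15
```

move_arm --moves '[[[0.002,0.12,-0.004],[0.004,0.001,-0.003],0.02],[[0.003,0.24,-0.008],[0.004,0.001,-0.003],0.02],[[0.005,0.36,-0.012],[0.004,0.001,-0.003],0.02],[[0.006,0.48,-0.016],[0.004,0.001,-0.003],0.02],[[0.007,0.6,-0.018],[0.004,0.001,-0.003],0.02],[[0.007,0.6,-0.018],[0.004,0.001,-0.003],0.02],[[0.007,0.6,-0.018],[0.004,0.001,-0.003],0.02]]'

```text
time_s: 6.73
tool_pos: [0.5525, -0.0009, 0.1348]
eef_rot: [[-0.566, 0.058, -0.822], [0.069, 0.997, 0.023], [0.822, -0.044, -0.568]]
ft_force: [-0.2, -4.0, -1.8]
finger_gap: 0.033
grip_force: 60.3
```

```bash
python3 ik.py; python3 place.py 12 .02;python3 place.py 18 .02
```

```text
[  1.   62.8  -5.   59.4   0.2 113.1  81.7] [ 0.5525 -0.0009  0.1348] -55.3
wrist r 0.8038675871671489 c from r 0.30562719706910035 c from z 0.3061858681069699
TCP [0.5559 0.0097 0.0626] tool z [-0.897  0.038 -0.44 ]
turn [-0.0081, 0.1491, -0.0459] shift [-0.0605, 0.0139, 0.0385] rows 1.751979623582241 1.2501558854441541 t 6.7333
TCP [0.5525 0.0099 0.0626] tool z [-0.846  0.036 -0.532]
turn [-0.0105, 0.0444, -0.0454] shift [-0.0585, 0.0139, 0.0413] rows 1.7502841181678117 0.5149280559106523 t 6.7333
```

move_arm --moves '[[[-0.003,0.01,-0.015],[-0.02,0.005,0.014],0.02],[[-0.006,0.02,-0.03],[-0.04,0.01,0.028],0.02],[[-0.01,0.044,-0.045],[-0.058,0.014,0.041],0.02],[[-0.01,0.044,-0.045],[-0.058,0.014,0.041],0.02],[[-0.01,0.044,-0.045],[-0.058,0.014,0.041],0.02]]'

```text
time_s: 7.15
tool_pos: [0.5508, 0.0257, 0.0644]
eef_rot: [[-0.528, 0.031, -0.848], [-0.025, 0.998, 0.053], [0.849, 0.049, -0.527]]
ft_force: [0.0, -0.1, -0.1]
finger_gap: 0.0331
grip_force: 60.2
```

```bash
python3 ik.py; python3 place.py 14 .005;python3 place.py 18 .005; python3 - <<'E'
from h import *
im,d=get_image('side'); cv2.imwrite('pics/s2.png',cv2.resize(im[150:310,210:400],(712,600),interpolation=cv2.INTER_CUBIC))
E
```

```text
[  1.4  69.4  -9.3  58.    0.  110.7  83. ] [0.5508 0.0257 0.0644] -58.0
wrist r 0.810338857531153 c from r 0.30511783163639866 c from z 0.31189591866854405
TCP [0.5547 0.0098 0.0476] tool z [-0.881  0.037 -0.471]
turn [0.0152, 0.0644, 0.0482] shift [-0.0159, -0.0166, 0.0047] rows 0.5614966897941099 0.6547828763438257 t 7.15
TCP [0.5525 0.0099 0.0476] tool z [-0.846  0.036 -0.532]
turn [0.0169, -0.0054, 0.0476] shift [-0.0147, -0.0166, 0.0066] rows 0.554014107639954 0.406245802717126 t 7.15
```

View pics/s2.png

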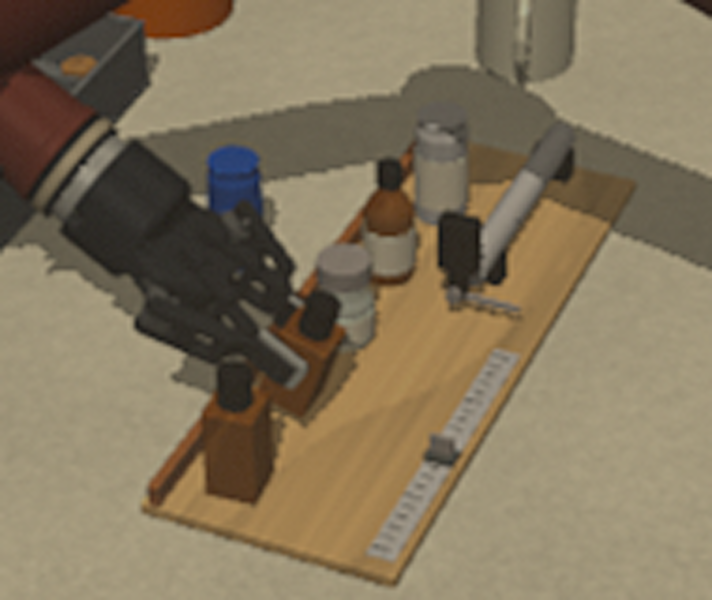

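move_arm --moves '[[[0.015,0.03,0.047],[-0.015,-0.0166,0.006],0.02],[[0.015,0.05,0.048],[-0.0155,-0.0166,0.005],0.02],[[0.015,0.05,0.048],[-0.0155,-0.0166,0.005],0.02],[[0.015,0.05,0.048],[-0.0155,-0.0166,0.005],0.02],[[0.015,0.05,0.048],[-0.0155,-0.0166,0.005],0.02],[[0.015,0.05,0.048],[-0.0155,-0.0166,0.005],0.02]]'

```text
time_s: 7.7
tool_pos: [0.5551, 0.0103, 0.0496]
eef_rot: [[-0.49, 0.043, -0.871], [0.019, 0.999, 0.038], [0.872, 0.002, -0.49]]
ft_force: [0.5, 0.5, -1.5]
finger_gap: 0.0333
grip_force: 60.3
```

```bash
python3 ik.py; python3 place.py 13 0.0;python3 place.py 16 0.0
```

```text
[ -0.8  72.2  -1.8  54.7  -2.7 113.6  85.7] [0.5551 0.0103 0.0496] -60.6
wrist r 0.8208998070356612 c from r 0.30504610631906026 c from z 0.3055139983064217
TCP [0.5553 0.0098 0.0426] tool z [-0.889  0.038 -0.456]
turn [0.0012, 0.0389, 0.0014] shift [-0.0062, -0.0005, 0.0033] rows 0.16835756550872424 0.31182691255580575 t 7.7
TCP [0.5536 0.0098 0.0426] tool z [-0.864  0.036 -0.502]
turn [0.0012, -0.0134, 0.0014] shift [-0.0053, -0.0005, 0.0048] rows 0.1717722659660058 0.10852325985676385 t 7.7
```

move_arm --moves '[[[0.001,0,0.001],[-0.003,0,0.002],0.02],[[0.001,0,0.001],[-0.005,-0.0005,0.004],0.02],[[0.001,0,0.001],[-0.0067,-0.0005,0.0047],0.02],[[0.001,0,0.001],[-0.0067,-0.0005,0.0047],0.02]]'

```text
time_s: 8.03
tool_pos: [0.554, 0.0099, 0.0437]
eef_rot: [[-0.485, 0.043, -0.874], [0.019, 0.999, 0.038], [0.874, 0.001, -0.485]]
ft_force: [3.4, -0.0, 10.1]
finger_gap: 0.0327
grip_force: 61.5
```

```bash
python3 ik.py; python3 place.py 15 0.0
```

```text
[ -0.8  72.8  -1.8  54.7  -2.7 113.4  85.7] [0.554  0.0099 0.0437] -60.9
wrist r 0.820538328583952 c from r 0.3050453833899929 c from z 0.305511682931883
TCP [0.5542 0.0098 0.0426] tool z [-0.873  0.037 -0.487]
turn [0.001, -0.0016, 0.001] shift [-0.001, -0.0001, 0.0003] rows 0.02519850769666201 0.01690854634872273 t 8.0333
```

move_arm --moves '[[[0,0,0],[0,0,0],0.035],[[0,0,0],[0,0,0],0.036],[[0,0,0],[0,0,0],0.038],[[0,0,0],[0,0,0],0.042],[[0,0,0],[0,0,0],0.046],[[0,0,0],[0,0,0],0.05],[[0,0,0],[0,0,0],0.05],[[0,0,0],[0,0,0],0.05]]'

```text
time_s: 8.7
tool_pos: [0.5535, 0.0094, 0.0397]
eef_rot: [[-0.487, 0.042, -0.873], [0.021, 0.999, 0.037], [0.873, -0.0, -0.487]]
ft_force: [0.1, 0.5, 0.0]
finger_gap: 0.0499
grip_force: 0.0
```

```bash
python3 - <<'E'
from h import *
im,d=get_image('side'); cv2.imwrite('pics/s3.png',cv2.resize(im[150:310,210:400],(712,600),interpolation=cv2.INTER_CUBIC))
E
```

```text
(no output)
```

View pics/s3.png

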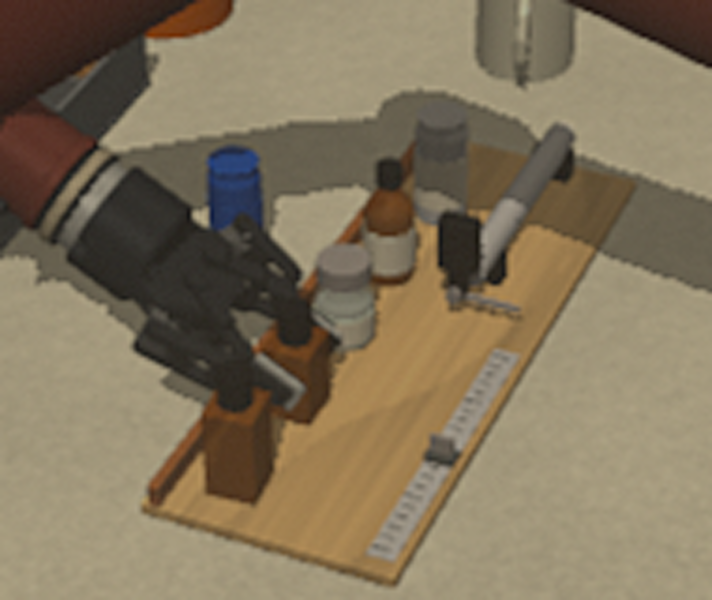

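move_arm --moves '[[[0,0,0],[0.015,0,-0.014],0.05],[[0,0,0],[0.03,0,-0.028],0.05],[[0,-0.08,0],[0.045,0,-0.042],0.05],[[0,-0.16,0],[0.06,0,-0.056],0.05],[[0,-0.26,0],[0.078,0,-0.066],0.05],[[0,-0.36,0],[0.104,0,-0.081],0.05],[[0,-0.48,0],[0.124,0,-0.086],0.05],[[0,-0.6,0],[0.148,0,-0.083],0.05],[[0,-0.72,0],[0.167,0,-0.07],0.05],[[0,-0.84,0],[0.177,0,-0.053],0.05]]'

```text
time_s: 9.58
tool_pos: [0.5151, 0.0113, 0.2237]
eef_rot: [[-0.978, 0.043, -0.206], [0.042, 0.999, 0.009], [0.206, 0.001, -0.978]]
ft_force: [0.9, 0.2, 0.7]
finger_gap: 0.0496
grip_force: 0.0
```

```bash
python3 ik.py; python3 - <<'E'
from h import *
rel([.49,-.04,.22],tool(np.radians(-2.4)))
E
```

```text
[-1.9 29.6 -1.7 95.  -0.5 67.3 84.3] [0.5151 0.0113 0.2237] -11.9
wrist r 0.5780935040722672 c from r 0.30477397099969344 c from z 0.3106967893924113
turn [0.0006, -0.2079, -0.0007] shift [0.0217, -0.0523, 0.0083] rows 1.3724214914079644 1.6635358146808816 t 9.5833
```

move_arm --moves '[[[0,-0.1,0],[0.01,-0.026,0.004],0.05],[[0,-0.208,0],[0.022,-0.052,0.008],0.05],[[0,-0.208,0],[0.022,-0.052,0.008],0.05],[[0,-0.208,0],[0.022,-0.052,0.008],0.05],[[0,-0.208,0],[0.022,-0.052,0.008],0.05]]'

```text
time_s: 10.0
tool_pos: [0.4888, -0.0396, 0.218]
eef_rot: [[-0.999, 0.043, -0.012], [0.043, 0.999, 0.001], [0.012, 0.0, -1.0]]
ft_force: [0.8, 0.4, 0.7]
finger_gap: 0.0503
grip_force: 0.0
```

```bash
python3 - <<'E'
from h import *
st=r.get_state(); print(st['tool_pos'],st['q'].round(1))
im,d=get_image('wrist'); cv2.imwrite('pics/w2.png',im); P=cloud('wrist',d,st); np.save('w2p.npy',P)
for l in ['fallen','grip_mid','mark_top','row_square','row_jar']:
    print(l,[(np.round(x['point'],4).tolist(),round(x['confidence'],2),proj('wrist',x['point'],st).round().tolist()) for x in nets.look_for(l,'wrist')[:2]])
z=P[...,2];X=P[...,0];Y=P[...,1]
hsv=cv2.cvtColor(im,cv2.COLOR_BGR2HSV)
m=(abs(X-.571)<.04)&(abs(Y-.009)<.035)
for n,k in (('cap',m&(z>.084)&(z<.10)),('shoulder',m&(abs(z-.066)<.004)&(hsv[...,1]>80))):
    print(n,k.sum(),cv2.minAreaRect((P[k][:,:2]*1000).astype(np.float32)) if k.sum()>5 else '',np.median(z[k]))
m=(z>.086)&(z<.098)&(abs(X-.505)<.03)&(abs(Y+.118)<.03); print('griptop',m.sum(),cv2.minAreaRect((P[m][:,:2]*1000).astype(np.float32)))
m=(z>.024)&(z<.034)&(abs(X-.466)<.012)&(abs(Y-.023)<.02); print('fin',m.sum(),P[m].mean(0),P[m].min(0)[1],P[m].max(0)[1])
m=(z>.024)&(z<.036)&(abs(X-.475)<.014)&(abs(Y+.117)<.01); print('ptr',m.sum(),P[m].mean(0))
E
```

```text
[ 0.48876053 -0.03964722  0.21803257] [  2.9  22.4  -1.1 107.8   0.5  50.5  89.1]
fallen [([0.5558, 0.0077, 0.0637], 0.68, [[372.0, 286.0]])]
grip_mid [([0.5021, -0.1092, 0.0849], 0.87, [[237.0, 245.0]])]
mark_top [([0.4657, 0.0223, 0.0134], 0.66, [[380.0, 181.0]])]
row_square [([0.5663, 0.0838, 0.0745], 0.57, [[456.0, 299.0]])]
row_jar [([0.5632, -0.0673, 0.0725], 0.89, [[292.0, 301.0]])]
cap 137 ((569.8810424804688, -0.13575267791748047), (6.834904193878174, 19.098684310913086), 85.48555755615234) 0.08898147876421814
shoulder 575 ((570.505615234375, 7.441771507263184), (34.16493606567383, 34.661094665527344), 87.29713439941406) 0.06515192747245946
griptop 632 ((504.9638671875, -117.91870880126953), (16.45392417907715, 28.13298225402832), 85.86653900146484)
fin 63 [0.46598667 0.02279894 0.02697496] 0.021321239064773782 0.024483163413652427
ptr 135 [ 0.47561916 -0.11666278  0.03102868]
```

View pics/w2.png

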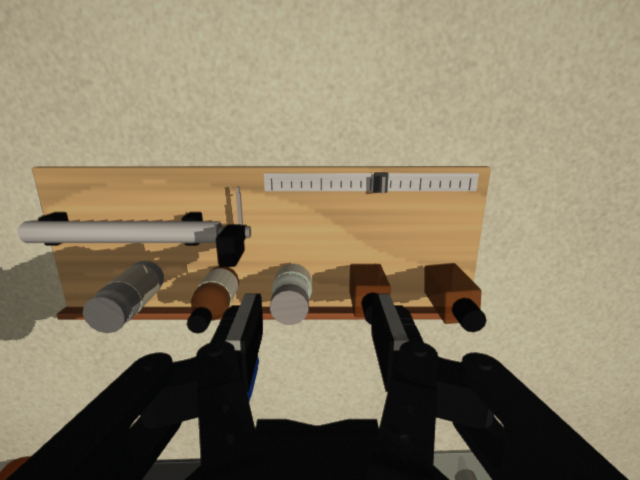

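```bash
python3 - <<'E'
from h import *
R=tool(np.radians(-2.4)); rel([.505,-.118,.13],R); rel([.505,-.118,.062],R)
E
```

```text
turn [-0.0001, -0.0139, 0.0007] shift [-0.0202, -0.0781, 0.0867] rows 2.8403494650920624 0.11164417598890258 t 10.3
turn [-0.0001, -0.0139, 0.0007] shift [-0.0211, -0.0781, 0.1547] rows 4.1868001847079235 0.11164417598890258 t 10.3
```

move_arm --moves '[[[0,-0.014,0],[-0.007,-0.026,0.02],0.05],[[0,-0.014,0],[-0.014,-0.052,0.04],0.05],[[0,-0.014,0],[-0.02,-0.078,0.065],0.05],[[0,-0.014,0],[-0.02,-0.078,0.087],0.05],[[0,-0.014,0],[-0.02,-0.078,0.087],0.05],[[0,-0.014,0],[-0.021,-0.078,0.11],0.05],[[0,-0.014,0],[-0.021,-0.078,0.13],0.05],[[0,-0.014,0],[-0.021,-0.078,0.148],0.05],[[0,-0.014,0],[-0.021,-0.078,0.155],0.05],[[0,-0.014,0],[-0.021,-0.078,0.155],0.05]]'

```text
time_s: 11.13
tool_pos: [0.5035, -0.1171, 0.0612]
eef_rot: [[-0.999, 0.04, -0.002], [0.04, 0.999, 0.001], [0.002, 0.001, -1.0]]
ft_force: [-0.6, -0.5, 0.4]
finger_gap: 0.0501
grip_force: 0.0
```

move_arm --moves '[[[0,0,0],[0,0,0],0.01],[[0,0,0],[0,0,0],0.005],[[0,0,0],[0,0,0],0.005],[[0,0,0],[0,0,0],0.005],[[0,0,0],[0,0,0],0.005],[[0,0,0],[0,0,0],0.005],[[0,0,0],[0,0,0],0.005]]'

```text
time_s: 11.72
tool_pos: [0.505, -0.1164, 0.0636]
eef_rot: [[-0.999, 0.041, 0.003], [0.041, 0.999, 0.002], [-0.003, 0.002, -1.0]]
ft_force: [-0.1, 4.7, 7.1]
finger_gap: 0.0151
grip_force: 59.1
```

```bash
python3 - <<'E'
from h import *
s=r.get_state(); p=s['tool_pos']; print(p,s['ft_force'],s['finger_gap'],s['q'].round(1))
y=np.array([np.sin(np.radians(2.4)),np.cos(np.radians(2.4)),0]); rel(p+y*.136,tool(np.radians(-2.4))); rel(p,tool(np.radians(-2.4)))
E
```

```text
[ 0.50503579 -0.11637687  0.06360423] [-0.13918153  4.66715346  7.11410419] 0.015130197200144893 [ 11.1  37.3  -0.7 113.1   0.6  29.4  97.7]
turn [0.0019, 0.0029, 0.001] shift [-0.0001, 0.136, 0.0003] rows 3.261390887290168 0.029092637051049596 t 11.7167
turn [0.0019, 0.0029, 0.001] shift [0.0, 0.0, 0.0] rows 0.0 0.029092637051049596 t 11.7167
```

move_arm --moves '[[[0,0,0],[0,0.015,0],0.005],[[0,0,0],[0,0.03,0],0.005],[[0,0,0],[0,0.045,0],0.005],[[0,0,0],[0,0.06,0],0.005],[[0,0,0],[0,0.075,0],0.005],[[0,0,0],[0,0.09,0],0.005],[[0,0,0],[0,0.105,0],0.005],[[0,0,0],[0,0.12,0],0.005],[[0,0,0],[0,0.132,0],0.005],[[0,0,0],[0,0.136,0],0.005]]'

```text
time_s: 12.55
tool_pos: [0.5106, 0.0148, 0.0636]
eef_rot: [[-0.999, 0.043, 0.003], [0.043, 0.999, -0.005], [-0.003, -0.004, -1.0]]
ft_force: [-0.7, -7.3, 7.4]
finger_gap: 0.015
grip_force: 59.5
```

move_arm --moves '[[[0,0,0],[0,0,0],0.005],[[0,0,0],[0,0,0],0.005],[[0,0,0],[0,0,0],0.005],[[0,0,0],[0,0,0],0.005]]'

```text
time_s: 12.88
tool_pos: [0.5105, 0.0126, 0.0636]
eef_rot: [[-0.999, 0.045, 0.003], [0.045, 0.999, -0.006], [-0.003, -0.006, -1.0]]
ft_force: [-1.4, -7.4, 6.7]
finger_gap: 0.015
grip_force: 59.5
```

```bash
cat > chk.py <<'E'
from h import *
import sys
st=r.get_state(); print(st['tool_pos'],st['ft_force'].round(1),st['finger_gap'])
im,d=get_image('wrist'); P=cloud('wrist',d,st); z=P[...,2];X=P[...,0];Y=P[...,1]
cv2.imwrite(sys.argv[1],im)
t=np.tan(np.radians(2.4)); Yr=Y-t*(X-.466)   # rack-y, measured at x=.466
y0=st['tool_pos'][1]
for lo,hi in((.44,.455),(.455,.4615),(.4615,.4665),(.4665,.475),(.475,.49)):
    m=(z>.022)&(z<.036)&(X>lo)&(X<hi)&(abs(Y-y0)<.03); print(lo,m.sum(),Yr[m].mean() if m.any() else '',Yr[m].min() if m.any() else '',Yr[m].max() if m.any() else '',z[m].mean() if m.any() else '')
T=[nets.look_for(l,'wrist')[:1] for l in('pointer','mark_top')]; print(T)
c=proj('wrist',[.466,y0,.028],st)[0].round().astype(int); print(c)
a=im[max(c[1]-60,0):c[1]+60,c[0]-80:c[0]+80]; cv2.imwrite(sys.argv[1].replace('.png','c.png'),cv2.resize(a,None,fx=5,fy=5,interpolation=cv2.INTER_CUBIC))
E
python3 chk.py pics/w3.png
```

```text
[0.51048385 0.01258187 0.06360208] [-1.4 -7.4  6.7] 0.014972914876060023
0.44 0    
0.455 52 0.02372346258293656 0.02218959970113715 0.02542642390868914 0.0263818584799867
0.4615 59 0.023229842525580396 0.021761943475982228 0.024718845437383834 0.027135200049375793
0.4665 185 0.017153773605846214 0.010158656847003933 0.02431734970084778 0.029477303281001673
0.475 218 0.011317630592218473 0.008810531164848505 0.013756769145348945 0.03141411337811943
[[{'point': [0.5062, -0.0142, 0.0393], 'confidence': 0.77}], [{'point': [0.467, 0.0218, 0.0134], 'confidence': 0.94}]]
[316 197]
```

View pics/w3c.png

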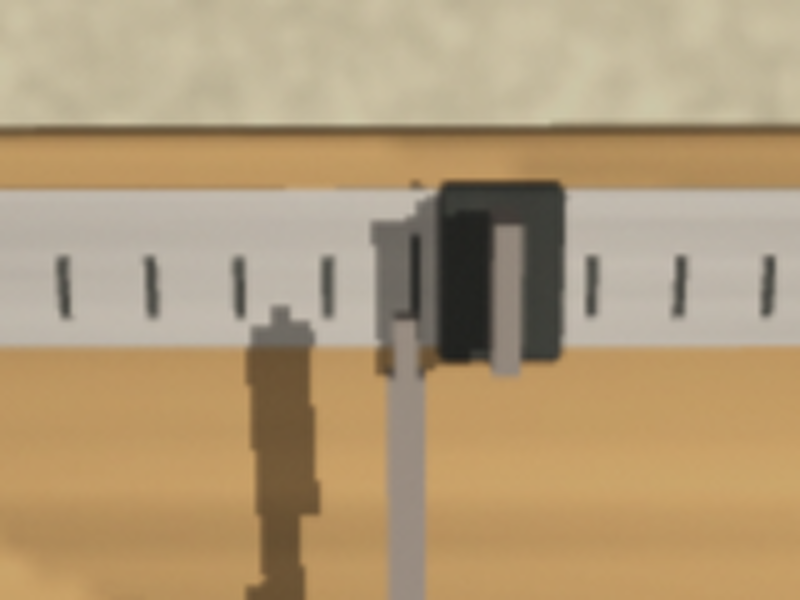

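move_arm --moves '[[[0,0,0],[0,0.006,0],0.005],[[0,0,0],[0,0.012,0],0.005],[[0,0,0],[0,0.012,0],0.005],[[0,0,0],[0,0.012,0],0.005],[[0,0,0],[0,0.012,0],0.005],[[0,0,0],[0,0.012,0],0.005],[[0,0,0],[0,0.012,0],0.005],[[0,0,0],[0,0.012,0],0.005]]'

```text
time_s: 13.7
tool_pos: [0.511, 0.0243, 0.0636]
eef_rot: [[-0.999, 0.046, 0.003], [0.046, 0.999, -0.006], [-0.003, -0.006, -1.0]]
ft_force: [-1.0, -8.1, 7.3]
finger_gap: 0.0149
grip_force: 59.5
```

```bash
python3 chk.py pics/w4.png; python3 - <<'E'
from h import *
im=cv2.imread('pics/w4.png')
E
```

```text
[0.51097721 0.02427493 0.06360073] [-1.  -8.1  7.3] 0.014888202019829488
0.44 0    
0.455 45 0.023996884666821636 0.02252399937928243 0.02535597458036821 0.026624567842906583
0.4615 59 0.02353399373275899 0.022035694928352983 0.02507844523073591 0.027338379471865848
0.4665 136 0.023548036129483328 0.02134280688783776 0.02560942580564029 0.02980561705077273
0.475 214 0.023011376874548347 0.02052879108807503 0.025447999219844333 0.03136683877562263
[[{'point': [0.5105, -0.0086, 0.0417], 'confidence': 0.72}], [{'point': [0.5573, -0.1319, 0.0456], 'confidence': 0.38}]]
[316 196]
```

View pics/w4c.png

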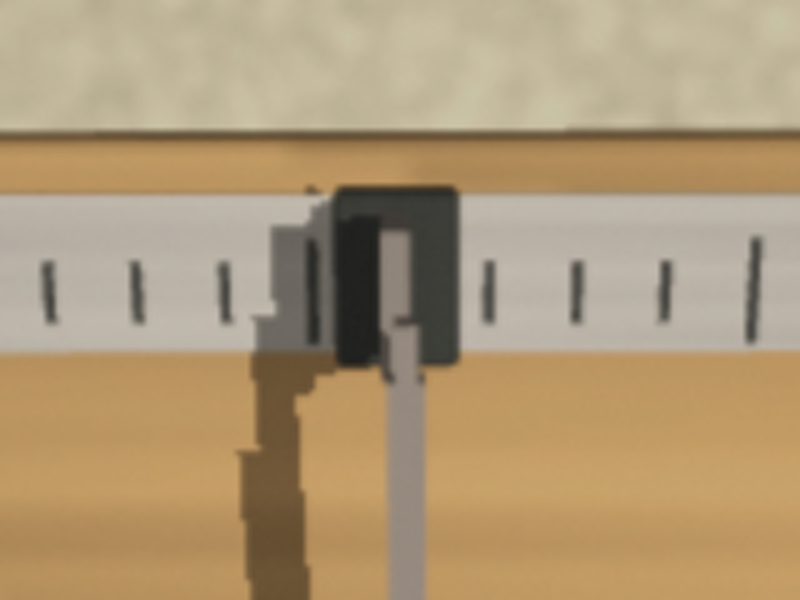

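```bash
python3 - <<'E'
from h import *
g=cv2.imread('pics/w4.png').max(2)
for v in (182,184,186,188,190,194,198,202,206,210,215,220): print(v,g[v,308:326])
E
```

```text
182 [ 34  34  35  45 100 113 114 113 111  97  70  61  59  61  62  62  62  62]
184 [ 33  34  33  52 127 142 144 143 142 123  79  62  61  61  61  62  62  61]
186 [ 34  33  34  51 127 143 144 144 142 124  79  62  60  61  61  62  61  63]
188 [ 34  33  33  51 127 142 144 144 142 123  78  63  61  61  61  62  61  61]
190 [ 33  34  34  51 127 142 143 144 142 123  79  62  60  61  60  61  62  61]
194 [ 34  34  34  51 127 142 144 144 143 127  80  63  62  61  61  62  61  62]
198 [ 34  34  35  51 127 143 142 140 139 124  79  63  61  61  61  62  63  63]
202 [ 36  34  34  43  93 131 141 143 143 144 144 112  73  62  62  62  63  64]
206 [ 34  34  37  41  72  87 135 147 149 149 146 113  74  62  61  62  62  63]
210 [169 170 176 172 112  81 117 143 148 149 148 136 134 168 177 178 178 179]
215 [190 190 189 190 187 167 153 150 149 149 150 149 155 183 190 191 191 190]
220 [191 191 191 191 189 168 153 150 150 149 149 150 155 183 190 191 191 191]
```

move_arm --moves '[[[0,0,0],[0,-0.001,0],0.005],[[0,0,0],[0,-0.001,0],0.005],[[0,0,0],[0,-0.001,0],0.005],[[0,0,0],[0,-0.001,0],0.005],[[0,0,0],[0,-0.001,0],0.005],[[0,0,0],[0,-0.001,0],0.005]]'

```text
time_s: 14.35
tool_pos: [0.5109, 0.0231, 0.0636]
eef_rot: [[-0.999, 0.046, 0.003], [0.046, 0.999, -0.006], [-0.003, -0.006, -1.0]]
ft_force: [-1.5, -6.7, 7.4]
finger_gap: 0.015
grip_force: 59.5
```

```bash
python3 - <<'E'
from h import *
st=r.get_state(); print(st['tool_pos'],st['time_s'])
im,d=get_image('wrist'); g=im.max(2)
for v in (184,190,194,198,202,206,215,220): print(v,g[v,308:326])
x=[]
im,d=get_image('side'); print([nets.look_for(l,'side')[:1] for l in('fallen','row_jar','row_square')])
d0=np.load('side0.npy')
E
```

```text
[0.51089506 0.02306454 0.06359708] 14.35
184 [ 33  32  33  35  34  45 103 136 143 144 144 139  86  62  61  61  61  62]
190 [ 34  34  35  33  34  44 104 137 143 145 144 139  86  63  61  61  61  62]
194 [ 34  34  34  34  35  45 104 138 143 144 144 139  86  63  60  61  61  63]
198 [ 34  34  34  35  34  45 102 133 139 140 140 135  85  63  61  61  62  63]
202 [ 35  34  34  34  34  42  93 134 143 144 147 141  87  63  61  61  62  62]
206 [ 35  34  34  33  37  45  94 139 148 150 150 142  88  64  61  61  62  63]
215 [190 190 190 190 188 167 153 150 150 150 150 150 154 183 190 191 190 190]
220 [191 192 191 192 189 168 153 150 150 149 149 149 154 183 191 192 192 192]
[[{'point': [0.5648, 0.0261, 0.0627], 'confidence': 0.64}], [{'point': [0.5033, -0.0057, 0.0411], 'confidence': 0.66}], [{'point': [0.57, 0.1053, 0.0674], 'confidence': 0.89}]]
```

```bash
python3 -c "
from h import *
print(workorder.finish_job())"
```

```text
the job is handed in; nothing more can be done
None
```

The fallen bottle stands upright in its gap, about 2 mm from the place's centre, and the keeper rod is held with its pointer level with the length mark to within about 0.2 mm in the wrist image; the job was handed in at about 14.5 s and no verdict came back.

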